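Roll the sippy cup onto the drip mat

TASK

The washed yellow sippy cup is lying on its side on the white shelf. Put your fingertips on top of it and roll it sideways along the shelf until the whole cup lies over the grey drip mat, centred on the mat's blue stripe and lined up with it, then let go and leave it lying still. Work on the upper half of the cup only, don't pinch it or lift it off the shelf, and leave the green cup, clear cup, teaspoon and clip where they are.

Things in the scene. Friction and masses are not known exactly. Their poses are not given: they have to be found in the camera images.
- cup: Yellow sippy cup, orange lid, lying: cylinder 76 mm across, 130 mm long, 80-150 g; small white spout on the lid end, within its outline. Origin on its axis at mid-length, 38 mm above the shelf. x runs along the axis from base to lid, away from the robot; y, z turn as it rolls; z starts up (white line on the barrel on top). Rolls freely, soon stops when let go, grips shelf and fingertips well (friction about 0.5 or more).
- mat: Grey drip mat stuck flat on the shelf, 210 mm (its x) by 110 mm (y), no step felt, blue stripe 12 mm wide along x through its middle. Origin: its centre at shelf-top height (80 mm above the work surface), z up. The cup starts 125-180 mm from the stripe, on its +y or -y side, about parallel to it. The fixed white shelf spans world x 0.35 to 0.83, y -0.5 to 0.5 m.
- green_cup: Loose green cup with screw lid, standing, 72 mm across, 103 mm tall, on the other side of the mat from the yellow cup, 125 to 180 mm from the mat's middle. Origin at the centre of its underside. Leave it.
- clear_cup: Loose clear plastic cup, standing, 64 mm across, 85 mm tall, beyond the far end of the mat. Origin at the centre of its underside. Leave it.
- teaspoon: Loose steel teaspoon, 133 mm long, 6 mm tall, lying crosswise near the end of the mat nearest the robot. Origin on its underside near mid-length. Leave it.
- clip: Loose blue spring clip pinching two white silicone valves, 63 mm long, 26 mm wide, 22 mm tall, beyond the far end of the mat. Origin on its underside. Leave it.
There are look-alikes about, which are no part of the job. Several things have the shape of the cup; the one meant has the colours described above.

How it is judged:
By the outcome, as a careful person would: the job done as asked, in the order asked, and still so for the second after the job is handed in, with the robot touching nothing.
It also fails if it takes over 48 s, if anything falls off the work surface, if the arm or the gripper's body presses on something with over 40 N, if the wrist force passes 120 N, or if a joint passes its speed limit or range.

ROBOT

A 7-joint arm with a two-finger parallel gripper is mounted at the origin on the work surface. World frame = base frame: x ahead of the robot, y to its left, z up, the work surface at z = 0. Lengths are in m, angles in rad, forces in N, time in s.
With the tool pointing down it reaches from about 0.425 to 0.925 m from the base axis. Payload 6.8 kg.
Tool frame: the origin (TCP) lies on the centre line of the jaws, within the pads' length; the fingertips stand 17 mm ahead of it and the grasp point (between the pads) lies 2 mm behind it; z points along the fingers, y is the direction in which the jaws open and shut (so a half turn about z gives the same grasp; the last joint's range is limited). The gripper opens to 85 mm and grips with 20 to 120 N. Pads are 22 mm wide; open, the fingers measure 114 mm over their backs; the gripper's body (76 mm by 85 mm) begins 54 mm behind the grasp point. The pads swing forward as they close: fully open they stand 13 mm farther back than shut.
Start: joints at [1.046, 0.477, 0.022, 1.555, -0.011, 1.109, -0.083], TCP at [0.273, -0.617, 0.248] pointing down, gripper open.
Joint ranges: [-2.96, 2.96], [-0.34, 2.1], [-1.41, 1.46], [0.24, 2.44], [-1.37, 4.51], [0.17, 1.92], [-2.96, 2.96]. Speed limits (rad/s): [2.39, 2.39, 3.14, 3.14, 3.14, 3.14, 3.14].

INTERFACE

Orientations are given as a unit quaternion [x, y, z, w].
In Python, from station import * gives the robot as it stands. The module is installed in compiled form; this text tells all that it offers.
- The arm moves only by the shell command python3 -m creep 'ROWS' [OPENING]. ROWS is JSON, a list of rows, each a list of 2 entries, a list of its own where there are three numbers: the shift along the tool's x, y, z in m, then the turn about the tool's z in rad. A call has 1 to 12 rows; each row is the pose to reach, as a shift and turn from the pose commanded when the call began, along the tool's axes at that moment; what a row does not reach only later rows make up. A row lasts 1/10 s, in which the tool goes at most 50 mm and 8.59 degrees, less where a joint would pass 70% of its speed; a pose out of reach is approached as far as the arm can. A call with a gripper value outside its range is refused whole. OPENING is the closure, from -1 (fully open) to 1 (shut), so that 0 is half open, set as the call begins (- or left out, the last holds). The fingers move at their own pace and stop on an object; the grip force is fixed at half the most. Time passes only in rows, so rows that repeat a pose let the fingers close. It gives the time, the measured TCP pose, the force and the opening at its end, in the units of the state.
- get_obs(): the state, without advancing time (a new reading comes with each control period).
- camera(name): name is "scene" or "top" or "wrist"; returns a dict with "pixels" (480x640x3 uint8, red, green, blue), "K" (3x3 intrinsics, pixels), "k1" (the pictures are not rectified: a ray, as slopes to the right and down, at radius r is drawn at 1 + k1 r^2 times it, then the intrinsics apply), "origin" and "orientation" of the camera in the world. Camera axes: x right, y up, looking along -z (the intrinsics and any distortion apply to the point x, -y, -z); pixel columns grow to the right and rows downward; lengths in m; the calibration is good to about 2 mm. A picture is of the moment at which its call begins. There is no depth.
- finish_job(): hands the job in, once; it reports no verdict.
The state is a dict: "time": time; "joint_positions": joint angles; "qvel": joint speeds; "tau": joint torques, N m; "ee_pos": TCP position; "orientation": TCP orientation; "force": force on the tool from outside, world axes, zero at the start; "moment": the same for the moment, N m; "finger_gap": finger opening in m.
Only numpy, scipy, OpenCV 4.12 (cv2) and the standard library are available. Lean on these libraries where they do the work, as an engineer would, in place of code of your own. Each camera call takes 0.05 s, during which the arm holds its last target.

## Working session

There is one attempt and no reset: what is moved stays moved. The work goes in short steps, Python scripts to look and compute and a shell command to move; the robot and the scene stay as the last step left them, time stands still between calls to the robot, and variables do not carry over. Pictures are saved under pics/ and viewed, and the job is handed in when it is done.

```bash
mkdir -p pics; python3 - <<'E'
from station import *
import cv2
o=get_obs(); print({k:o[k] for k in ("time","ee_pos","orientation","finger_gap","force")})
for n in ("scene","top"):
    c=camera(n); cv2.imwrite(f"pics/{n}1.png",cv2.cvtColor(c["pixels"],cv2.COLOR_RGB2BGR)); print(n,c["origin"],c["orientation"],c["K"],c["k1"])
E
```

```text
{'time': 0.0, 'ee_pos': array([ 0.27302147, -0.61672023,  0.24734193]), 'orientation': array([ 9.78362406e-01,  2.06896581e-01, -2.57850934e-04, -8.60538935e-04]), 'finger_gap': 0.08541574708182698, 'force': array([-0.03454557, -0.02405369, -0.0833793 ])}
scene [ 0.85601351 -0.45843938  1.0418896 ] [0.26794067 0.08517748 0.31406362 0.90681676] [[490.52760696   0.         325.45254119]
 [  0.         490.52760696 236.96483003]
 [  0.           0.           1.        ]] 0.040611414179737466
top [ 0.4348974  -0.01120001  1.28913177] [-0.02697629  0.00699625  0.71704355 -0.69647102] [[562.73309793   0.         334.24650928]
 [  0.         562.73309793 238.09329184]
 [  0.           0.           1.        ]] -0.12426154259461261
```

View pics/scene1.png

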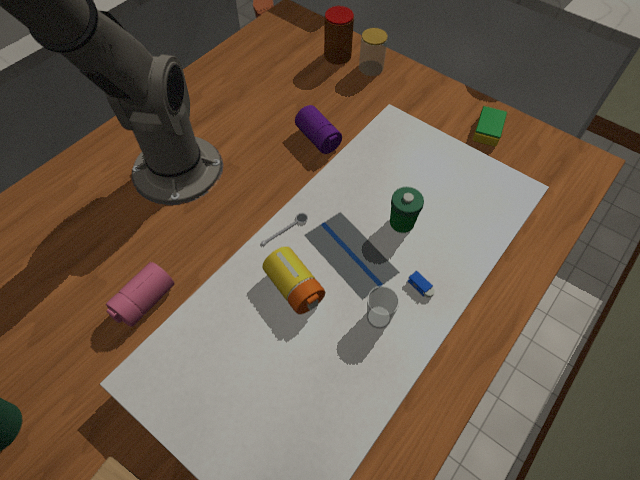

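View pics/top1.png

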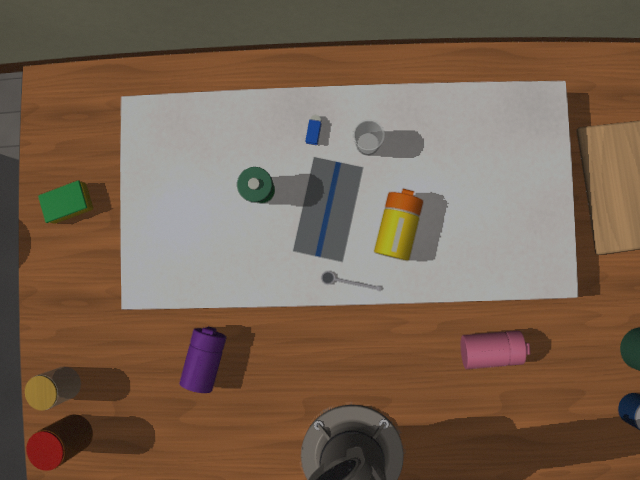

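The scene view has yellow at (293,280), and the other cup-shaped items are purple at (318,130), pink at (140,293) and standing green at (405,210). In the top view the yellow cup with the orange lid is at (400,225). It is the only one with the colours described, and it lies on the -y side of the striped mat (328,210). Next I'll enlarge a crop to confirm this and measure.

```bash
cat > h.py <<'E'
import numpy as np, cv2
from scipy.spatial.transform import Rotation as R
def rays(c,px):
    px=np.atleast_2d(np.asarray(px,float)); K=c["K"]
    d=(px-[K[0,2],K[1,2]])/K[0,0]; rd=np.linalg.norm(d,axis=1); r=rd.copy()
    for _ in range(30): r=rd/(1+c["k1"]*r*r)
    u=d/(1+c["k1"]*r*r)[:,None]
    return R.from_quat(c["orientation"]).apply(np.c_[u[:,0],-u[:,1],-np.ones(len(u))])
def to_z(c,px,z):
    v=rays(c,px); o=np.asarray(c["origin"]); return o+v*((z-o[2])/v[:,2])[:,None]
def proj(c,P):
    p=R.from_quat(c["orientation"]).inv().apply(np.atleast_2d(P)-c["origin"])
    u=np.c_[p[:,0],-p[:,1]]/(-p[:,2])[:,None]; r2=(u**2).sum(1)
    return u*(1+c["k1"]*r2)[:,None]*c["K"][0,0]+[c["K"][0,2],c["K"][1,2]]
def big(m):
    n,l,s,_=cv2.connectedComponentsWithStats(m.astype(np.uint8)); return l==1+np.argmax(s[1:,4])
def hsv(c): return cv2.cvtColor(c["pixels"],cv2.COLOR_RGB2HSV).astype(int)
def masks(c):
    h=hsv(c); H,S,V=h[...,0],h[...,1],h[...,2]
    yel=big((H>22)&(H<34)&(S>150)&(V>80)); 
    return h,yel
E
python3 - <<'E'
from station import *
from h import *
c=camera("top"); im=cv2.cvtColor(c["pixels"],cv2.COLOR_RGB2BGR)
cv2.imwrite("pics/crop1.png",cv2.resize(im[110:310,230:450],None,fx=3,fy=3,interpolation=cv2.INTER_CUBIC)[:600])
h=hsv(c)
for p in [(328,195),(305,240),(345,230),(400,250),(404,204),(340,170)]: print(p,h[p[1],p[0]])
E
```

```text
(328, 195) [109  97  92]
(305, 240) [100   9  89]
(345, 230) [100   9  88]
(400, 250) [ 25 216 145]
(404, 204) [ 13 223 168]
(340, 170) [120   6  87]
```

View pics/crop1.png

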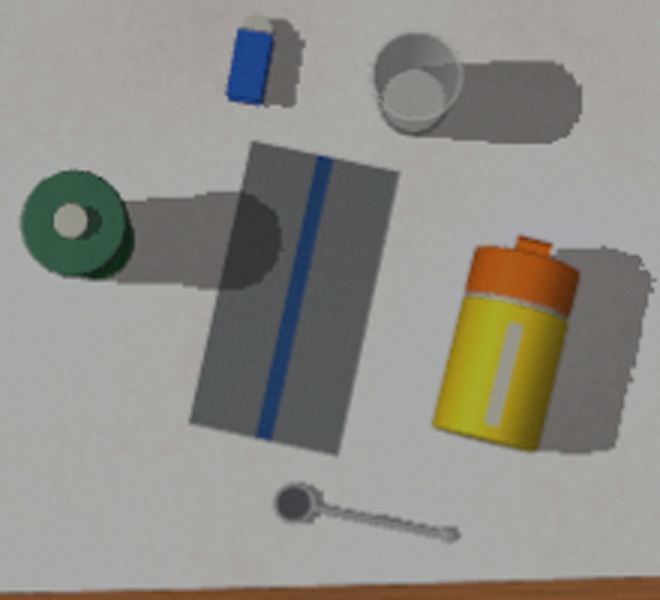

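The crop confirms it: yellow barrel, orange lid pointing away from the robot, white line on top, at about (400,225). I'll fit the mat and cup poses now.

```bash
cat >> h.py <<'E'
from scipy.optimize import minimize
def cyl(x,y,yaw,L=.13,r=.038,zc=.118):
    a=np.linspace(0,2*np.pi,48,endpoint=False)
    P=np.concatenate([np.c_[np.full(48,s*L/2),r*np.cos(a),r*np.sin(a)] for s in(-1,1)])
    return R.from_euler('z',yaw).apply(P)+[x,y,zc]
def cupmask(c):
    h=hsv(c);H,S,V=h[...,0],h[...,1],h[...,2]
    m=((H>5)&(H<34)&(S>165)&(V>70)).astype(np.uint8)
    y=((H>22)&(H<34)&(S>165)&(V>80)); y=big(y)
    m=m|0
    n,l,s,_=cv2.connectedComponentsWithStats(cv2.morphologyEx(m,cv2.MORPH_CLOSE,np.ones((5,5))))
    lab=np.bincount(l[y]).argmax(); m=(l==lab).astype(np.uint8)
    cs,_=cv2.findContours(m,cv2.RETR_EXTERNAL,cv2.CHAIN_APPROX_NONE)
    o=np.zeros_like(m); cv2.drawContours(o,cs,-1,1,-1); return o
def iou_cost(c,m,p,L):
    hull=cv2.convexHull(proj(c,cyl(*p,L=L)).astype(np.float32))
    o=np.zeros((480*1,640*1),np.uint8); 
    M=np.zeros((480*4,640*4),np.uint8); cv2.fillPoly(M,[np.round((hull+.5)*4*16-8).astype(np.int32)],255,shift=4)
    o=cv2.resize(M,(640,480),interpolation=cv2.INTER_AREA)/255.
    return np.abs(o-m).sum()
def fitcup(cs,p0,L=.13):
    ms=[cupmask(c) for c in cs]
    f=lambda p: sum(iou_cost(c,m,p,L) for c,m in zip(cs,ms))
    s=np.array([[0,0,0],[.01,0,0],[0,.01,0],[0,0,.1]])+p0
    r=minimize(f,p0,method='Nelder-Mead',options=dict(initial_simplex=s,xatol=1e-4,fatol=.5)); return r.x,r.fun,[m.sum() for m in ms]
E
python3 - <<'E'
from station import *
from h import *
t=camera("top"); s=camera("scene")
k=np.array([(252,141),(399,172),(338,455),(190,423)])/3+[230,110]-.33
P=to_z(t,k,.08)[:,:2]; ctr=P.mean(0)
print("mat corners",P.round(4).tolist(),ctr, "len",np.linalg.norm(P[0]-P[3]),np.linalg.norm(P[0]-P[1]))
d=(P[0]+P[1]-P[2]-P[3]); yaw=np.arctan2(d[1],d[0]);print("mat yaw",yaw)
for c,n in((t,"top"),(s,"scene")):
    h=hsv(c);m=(abs(h[...,0]-109)<8)&(h[...,1]>80)
    box=np.zeros_like(m)
    q=proj(c,np.c_[P,[.08]*4]); b=np.zeros(m.shape,np.uint8);cv2.fillConvexPoly(b,q.astype(int),1)
    v,u=np.nonzero(m&(b>0)); W=to_z(c,np.c_[u,v],.08)[:,:2]; mu=W.mean(0); e=np.linalg.eigh(np.cov(W.T))[1][:,1]; e*=np.sign(e[0])
    print(n,"stripe",mu,np.arctan2(e[1],e[0]),len(W))
p0=np.array([.56,-.11,yaw])
for L in(.13,):
  for cs in([t],[s],[t,s]): print(L,fitcup(cs,p0,L))
for nme,px in(("spoon bowl",(328,278)),("handle end",(381,288)),("clear",(367,143)),("green",(258,188)),("clip",(313,135))): print(nme,to_z(t,px,.08)[0].round(3))
E
```

```text
mat corners [[0.6721, 0.0619], [0.6459, -0.0438], [0.4431, 0.0062], [0.4691, 0.1118]] [0.55753951 0.0340258 ] len 0.20913042634435244 0.10890931142794696
mat yaw -0.24153101177754893
top stripe [0.55694963 0.03446531] -0.2436510516532791 543
scene stripe [0.56089142 0.03631009] -0.24061493085930347 416
0.13 (array([ 0.51475824, -0.11243448, -0.26379235]), np.float64(179.00392156862745), [np.uint64(2274)])
0.13 (array([ 0.50540296, -0.10822987, -0.28613605]), np.float64(385.78431372549016), [np.uint64(2053)])
0.13 (array([ 0.51454632, -0.11182317, -0.27367486]), np.float64(601.2823529411764), [np.uint64(2274), np.uint64(2053)])
spoon bowl [0.408 0.038 0.08 ]
handle end [ 0.384 -0.075  0.08 ]
clear [ 0.698 -0.055  0.08 ]
green [0.608 0.185 0.08 ]
clip [0.72  0.062 0.08 ]
```

```bash
cat > ov.py <<'E'
from h import *
def overlay(c,p,fn,box,f=4):
    im=cv2.cvtColor(c["pixels"],cv2.COLOR_RGB2BGR); x0,y0,x1,y1=box
    im=cv2.resize(im[y0:y1,x0:x1],None,fx=f,fy=f,interpolation=cv2.INTER_CUBIC)
    sc=lambda q:np.round((q-[x0,y0]+.5)*f).astype(int)
    m=cupmask(c)[y0:y1,x0:x1]; m=cv2.resize(m,None,fx=f,fy=f,interpolation=cv2.INTER_NEAREST)
    cs,_=cv2.findContours(m,cv2.RETR_EXTERNAL,cv2.CHAIN_APPROX_NONE); cv2.drawContours(im,cs,-1,(255,0,255),1)
    cv2.polylines(im,[sc(cv2.convexHull(proj(c,cyl(*p)).astype(np.float32))[:,0])],True,(255,255,0),1)
    return im
E
python3 - <<'E'
from station import *
from ov import *
p=(.515,-.112,-.27)
a=overlay(camera("top"),p,0,(360,170,450,275)); b=overlay(camera("scene"),p,0,(250,235,340,340))
cv2.imwrite("pics/ov1.png",np.hstack([a,b]))
E
```

```text
(no output)
```

View pics/ov1.png

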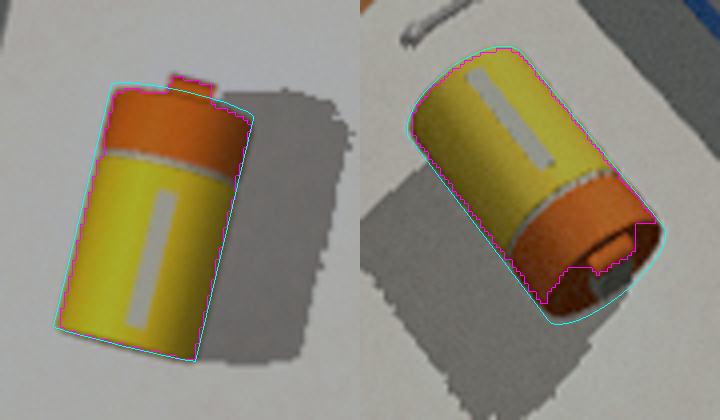

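The overlay matches well. The cup is at about (0.515, -0.112) with yaw -0.265. The mat is at about (0.558, 0.035) with yaw -0.242, which puts the cup about 153 mm to the -y side of the stripe. I'll go above it with the jaws half open along the cup's axis, so both fingertips sit on the barrel, and roll along tool x.

```bash
python3 -m creep '[[[0.04,-0.036,0],-0.1],[[0.08,-0.072,0],-0.2],[[0.12,-0.108,0],-0.3],[[0.16,-0.144,0],-0.4],[[0.2,-0.18,0],-0.5],[[0.24,-0.216,0],-0.6],[[0.28,-0.252,0],-0.7],[[0.32,-0.288,0],-0.8],[[0.36,-0.324,0.01],-0.889],[[0.39,-0.352,0.02],-0.889],[[0.401,-0.366,0.03],-0.889],[[0.401,-0.366,0.04],-0.889]]' 0
```

```text
time: 1.55
ee_pos: [0.4938, -0.1131, 0.2082]
orientation: [0.791, 0.612, 0.002, -0.001]
force: [-1.0, 0.2, -0.1]
finger_gap: 0.043
```

```bash
python3 -m creep '[[[0,0,0.015],0],[[0,0,0.015],0],[[0,0,0.015],0]]'; python3 - <<'E'
from station import *
from h import *
for n in("scene",):
    c=camera(n); im=cv2.cvtColor(c["pixels"],cv2.COLOR_RGB2BGR)
    cv2.imwrite("pics/s2.png",cv2.resize(im[180:360,180:420],None,fx=3,fy=3,interpolation=cv2.INTER_CUBIC))
E
```

```text
time: 1.85
ee_pos: [0.4916, -0.1208, 0.1934]
orientation: [0.795, 0.607, -0.0, -0.0]
force: [-0.0, 0.1, -0.1]
finger_gap: 0.0426
```

View pics/s2.png

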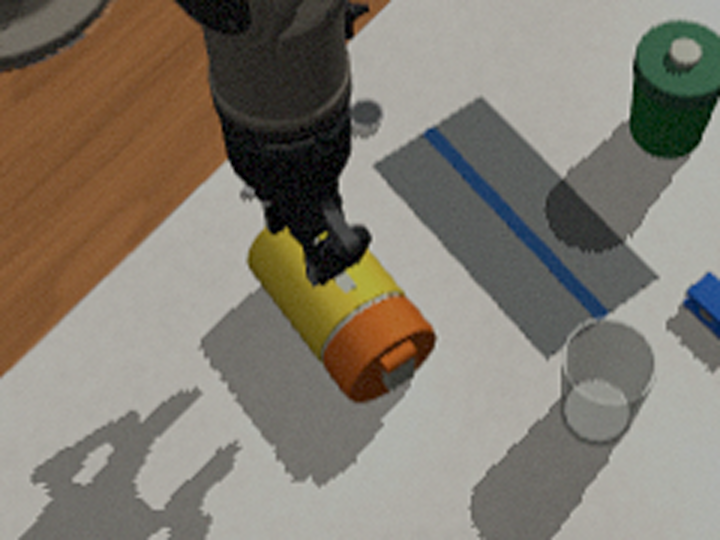

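The tool is over the barrel, with the tip at about (330,265) in the crop and both fingers along the cup axis. Lowering to feel for contact.

```bash
python3 -m creep '[[[0,0,0.01],0],[[0,0,0.015],0],[[0,0,0.018],0],[[0,0,0.02],0]]';python3 -m creep '[[[0,0,0.002],0],[[0,0,0.003],0]]';python3 -m creep '[[[0,0,0.002],0],[[0,0,0.002],0]]'
```

```text
time: 2.3
ee_pos: [0.4916, -0.1203, 0.1729]
orientation: [0.794, 0.607, -0.0, -0.0]
force: [0.1, -0.2, -0.3]
finger_gap: 0.0425
time: 2.5
ee_pos: [0.4919, -0.1202, 0.1703]
orientation: [0.794, 0.607, 0.0, 0.0]
force: [-0.5, 0.5, 4.8]
finger_gap: 0.0424
time: 2.7
ee_pos: [0.4919, -0.1205, 0.1699]
orientation: [0.794, 0.607, -0.0, 0.0]
force: [-6.5, -0.2, 15.6]
finger_gap: 0.0428
```

Contact is at TCP z of about 0.1704, at roughly 8 N/mm. First a short stroke.

```bash
python3 -m creep '[[[0.003,0,-0.0005],0],[[0.008,0,-0.0005],0],[[0.014,0,-0.0005],0],[[0.02,0,-0.0005],0],[[0.025,0,-0.0005],0],[[0.028,0,-0.0005],0]]'; python3 - <<'E'
from station import *
from ov import *
s=camera("scene");p=(.5187,-.0985,-.265)
cv2.imwrite("pics/s3.png",overlay(s,p,0,(240,210,400,340)))
E
```

```text
time: 3.3
ee_pos: [0.4997, -0.0923, 0.171]
orientation: [0.794, 0.608, 0.0, 0.001]
force: [-7.1, 1.4, 19.7]
finger_gap: 0.043
```

View pics/s3.png

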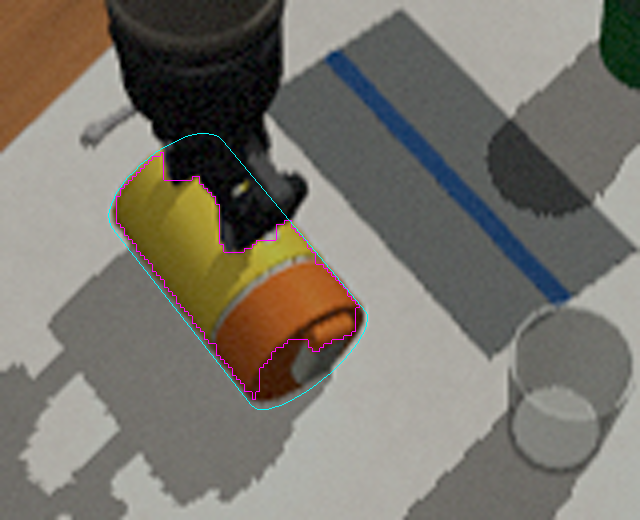

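The cup is rolling without slip: the white line has turned toward the mat, and the outline has moved about 14 mm. Continuing the stroke.

```bash
python3 -m creep '[[[0.004,0,-0.0003],0],[[0.01,0,-0.0003],0],[[0.016,0,-0.0003],0],[[0.022,0,-0.0],0],[[0.027,0,0.0003],0],[[0.03,0,0.0006],0],[[0.03,0,0.0006],0]]'
```

```text
time: 4.05
ee_pos: [0.508, -0.0627, 0.17]
orientation: [0.794, 0.608, 0.001, 0.0]
force: [-4.6, 3.8, 14.6]
finger_gap: 0.0427
```

```bash
python3 -m creep '[[[0,0,-0.006],0],[[0,0,-0.014],0],[[-0.015,0,-0.014],0],[[-0.03,0,-0.014],0],[[-0.032,0,-0.014],0]]'; python3 - <<'E'
from station import *
from ov import *
s=camera("scene");t=camera("top");p=(.515+.262*.029,-.112+.965*.029,-.265)
a=overlay(s,p,0,(240,205,390,340));b=overlay(t,p,0,(300,160,430,295))
cv2.imwrite("pics/s4.png",cv2.resize(np.hstack([a,b[:540]]),None,fx=.7,fy=.7))
E
```

```text
time: 4.55
ee_pos: [0.4981, -0.0972, 0.1824]
orientation: [0.795, 0.606, -0.0, 0.0]
force: [-0.8, 0.2, -0.7]
finger_gap: 0.0425
```

View pics/s4.png

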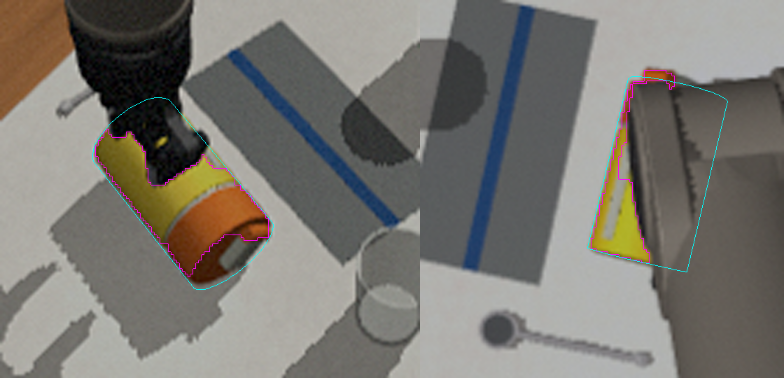

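The overlay still matches the no-slip prediction: the cup has moved 29 mm and about 124 mm remain. Second stroke, with a small yaw correction.

```bash
python3 -m creep '[[[0.002,0,0.008],0],[[0.002,0,0.0125],0],[[0.002,0,0.0138],0],[[0.006,0,0.0138],0],[[0.013,0,0.0135],-0.002],[[0.021,0,0.0133],-0.004],[[0.03,0,0.0133],-0.006],[[0.039,0,0.0133],-0.008],[[0.048,0,0.0133],-0.01],[[0.057,0,0.0135],-0.012],[[0.065,0,0.0138],-0.012],[[0.07,0,0.0142],-0.012]]'; python3 -m creep '[[[0,0,0],0]]'; python3 -m creep '[[[0,0,-0.006],0],[[0,0,-0.014],0],[[-0.015,0,-0.014],0],[[-0.03,0,-0.014],0],[[-0.034,0,-0.014],0],[[-0.034,0,-0.014],0]]'; python3 - <<'E'
from station import *
from ov import *
d=.063
s=camera("scene");t=camera("top");p=(.515+.262*d,-.112+.965*d,-.26)
a=overlay(s,p,0,(240,205,390,340));b=overlay(t,p,0,(300,160,430,295))
cv2.imwrite("pics/s5.png",cv2.resize(np.hstack([a,b[:540]]),None,fx=.7,fy=.7))
E
```

```text
time: 5.85
ee_pos: [0.518, -0.0252, 0.1689]
orientation: [0.79, 0.613, 0.001, 0.0]
force: [-1.5, 2.1, 8.6]
finger_gap: 0.0426
time: 5.95
ee_pos: [0.518, -0.0248, 0.1688]
orientation: [0.79, 0.613, 0.001, 0.0]
force: [-1.1, 1.6, 10.2]
finger_gap: 0.0431
time: 6.55
ee_pos: [0.5083, -0.061, 0.182]
orientation: [0.791, 0.612, -0.0, 0.0]
force: [0.1, -0.5, 0.1]
finger_gap: 0.043
```

View pics/s5.png

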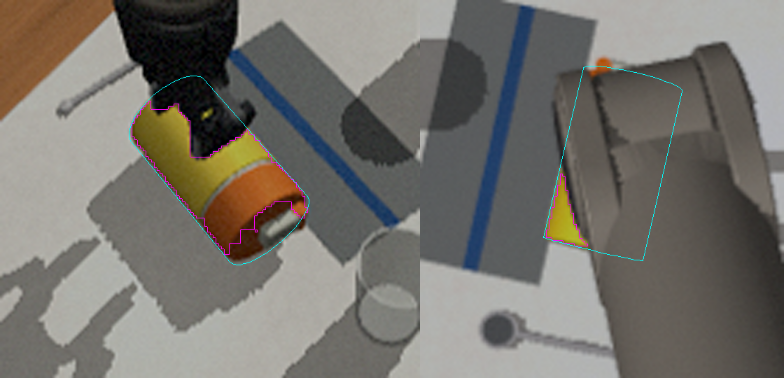

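Tracking still holds (63 mm moved, 90 mm left). Third stroke.

```bash
python3 -m creep '[[[0,0,0.008],0],[[0,0,0.0125],0],[[0,0,0.014],0],[[0.004,0,0.014],0],[[0.011,0,0.0138],-0.002],[[0.019,0,0.0135],-0.004],[[0.028,0,0.0135],-0.006],[[0.037,0,0.0135],-0.008],[[0.046,0,0.0135],-0.01],[[0.055,0,0.0138],-0.01],[[0.063,0,0.014],-0.01],[[0.068,0,0.0145],-0.01]]'; python3 -m creep '[[[0,0,0],0]]'; python3 -m creep '[[[0,0,-0.006],0],[[0,0,-0.014],0],[[-0.015,0,-0.014],0],[[-0.03,0,-0.014],0],[[-0.034,0,-0.014],0],[[-0.034,0,-0.014],0]]'; python3 - <<'E'
from station import *
from ov import *
d=.097
s=camera("scene");t=camera("top");p=(.515+.262*d,-.112+.965*d,-.25)
a=overlay(s,p,0,(240,205,390,340));b=overlay(t,p,0,(300,160,430,295))
cv2.imwrite("pics/s6.png",cv2.resize(np.hstack([a,b[:540]]),None,fx=.7,fy=.7))
E
```

```text
time: 7.85
ee_pos: [0.5271, 0.0075, 0.1688]
orientation: [0.787, 0.617, 0.002, 0.001]
force: [-0.6, 1.6, 10.5]
finger_gap: 0.0426
time: 7.95
ee_pos: [0.5272, 0.0078, 0.1687]
orientation: [0.787, 0.617, 0.002, 0.0]
force: [0.1, 2.0, 11.5]
finger_gap: 0.0426
time: 8.55
ee_pos: [0.517, -0.0283, 0.1815]
orientation: [0.788, 0.616, -0.0, -0.0]
force: [0.2, -0.1, 0.1]
finger_gap: 0.0428
```

View pics/s6.png

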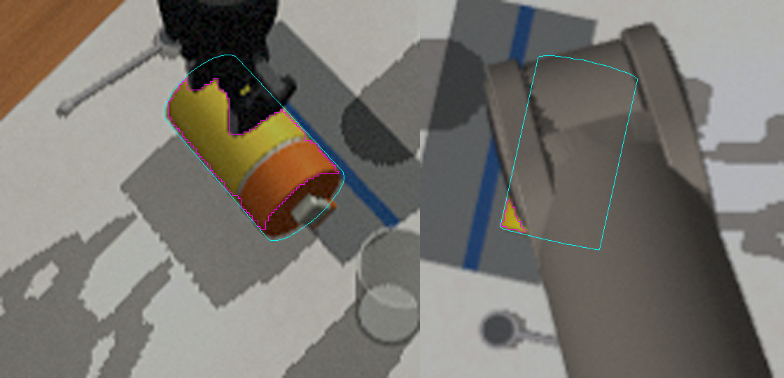

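Still tracking (97 mm moved, 56 mm left). Fourth stroke, no more turn.

```bash
python3 -m creep '[[[0,0,0.008],0],[[0,0,0.0125],0],[[0,0,0.014],0],[[0.004,0,0.014],0],[[0.011,0,0.0138],0],[[0.019,0,0.0135],0],[[0.028,0,0.0135],0],[[0.037,0,0.0135],0],[[0.046,0,0.0135],0],[[0.055,0,0.0138],0],[[0.063,0,0.014],0],[[0.068,0,0.0145],0]]'; python3 -m creep '[[[0,0,0],0]]'; python3 -m creep '[[[0,0,-0.006],0],[[0,0,-0.014],0],[[-0.015,0,-0.025],0],[[-0.05,0,-0.05],0],[[-0.1,0,-0.06],0],[[-0.15,0,-0.06],0],[[-0.2,0,-0.06],0],[[-0.24,0,-0.06],0],[[-0.24,0,-0.06],0]]'; python3 - <<'E'
from station import *
from ov import *
d=.131
s=camera("scene");t=camera("top");p0=np.array((.515+.262*d,-.112+.965*d,-.25))
for cs in([t],[s]): print(fitcup(cs,p0)[:2])
p=fitcup([t],p0)[0]
a=overlay(s,p,0,(240,205,390,340));b=overlay(t,p,0,(280,160,410,295))
cv2.imwrite("pics/s7.png",cv2.resize(np.hstack([a,b[:540]]),None,fx=.7,fy=.7))
E
```

```text
time: 9.85
ee_pos: [0.536, 0.0407, 0.1687]
orientation: [0.787, 0.617, 0.003, 0.001]
force: [1.1, 0.6, 9.7]
finger_gap: 0.0429
time: 9.95
ee_pos: [0.5361, 0.041, 0.1686]
orientation: [0.787, 0.617, 0.003, 0.001]
force: [1.7, 2.3, 12.2]
finger_gap: 0.0427
time: 10.85
ee_pos: [0.4731, -0.2014, 0.2267]
orientation: [0.791, 0.612, -0.002, 0.0]
force: [0.4, 0.7, -0.6]
finger_gap: 0.043
(array([ 0.54900442,  0.0125034 , -0.2732487 ]), np.float64(140.49019607843135))
(array([ 0.5413487 ,  0.01762895, -0.27231668]), np.float64(408.65882352941173))
```

View pics/s7.png

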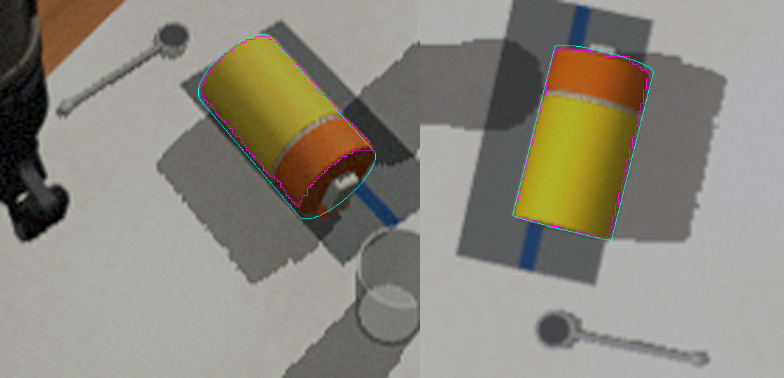

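Clear view now: the cup is on the mat, to the right of the stripe in the top view, with about 22 mm left. I'd like a sharper yaw before the last stroke, so I'll fit the barrel sides at sub-pixel level.

```bash
cat > edge.py <<'E'
from h import *
from scipy.optimize import least_squares
from scipy.ndimage import map_coordinates
def sidefit(c,p0):
    """subpixel side silhouettes of the barrel (axial -60..+20mm); returns n-offset-type fit of y & yaw (x fixed)"""
    img=cv2.cvtColor(c["pixels"],cv2.COLOR_RGB2Lab).astype(float)[...,2]
    img=cv2.GaussianBlur(img,(0,0),.7)
    def sides(p):
        x,y,yaw=p; A=R.from_euler('z',yaw); o=A.inv().apply(np.array(c["origin"])-[x,y,.118])
        D=np.hypot(o[1],o[2]); ph=np.arctan2(o[2],o[1]); b=np.arccos(.038/D); out=[]
        for sg in(-1,1):
            a=ph+sg*b; ax=np.linspace(-.058,.018,30)
            out.append(A.apply(np.c_[ax,np.full(30,.038*np.cos(a)),np.full(30,.038*np.sin(a))])+[x,y,.118])
        return out
    p=np.array(p0,float)
    for it in range(4):
        S=sides(p); meas=[];cen=proj(c,[[p[0],p[1],.118]])[0]
        for s in S:
            q=proj(c,s); t=q[-1]-q[0]; t/=np.linalg.norm(t); n=np.array([-t[1],t[0]]); n*=np.sign(((q[0]-cen)@n))
            off=np.arange(-5,5.01,.25)
            P=q[:,None]+off[None,:,None]*n; v=map_coordinates(img,[P[...,1],P[...,0]],order=1)
            g=-np.diff(v,axis=1); g[g<0]=0; o=off[:-1]+.125; e=(g**2*o).sum(1)/(g**2).sum(1)
            meas.append((n,q+e[:,None]*n))
        def f(v):
            S2=sides([p0[0],v[0],v[1]]); r=[]
            for (n,m),s in zip(meas,S2): r.append((proj(c,s)-m)@n)
            return np.concatenate(r)
        r=least_squares(f,[p[1],p[2]],loss='soft_l1',f_scale=.3); p=np.array([p0[0],*r.x])
    return p,np.sqrt((r.fun**2).mean()),r.fun[:30].mean(),r.fun[30:].mean()
def stripefit(c):
    h=hsv(c);img=cv2.cvtColor(c["pixels"],cv2.COLOR_RGB2Lab).astype(float)[...,2]
    m0=np.array([.558,.035]);a=-.242
    for it in range(3):
        u=np.array([np.cos(a),np.sin(a)]);n=np.array([-u[1],u[0]]);pts=[]
        for s in np.r_[np.arange(-.1,.1001,.002)]:
            off=np.arange(-.012,.0121,.0005); W=m0+s*u+off[:,None]*n
            q=proj(c,np.c_[W,np.full(len(W),.08)]); v=map_coordinates(img,[q[:,1],q[:,0]],order=1)
            w=np.clip(np.median(np.r_[v[:5],v[-5:]])-v-3,0,None)
            if w.max()>6 and v.max()<135: pts.append((s,(w*off).sum()/w.sum()))
        pts=np.array(pts);k=np.polyfit(pts[:,0],pts[:,1],1);m0=m0+k[1]*n;a+=np.arctan(k[0])
    return m0,a,len(pts)
E
python3 - <<'E'
from station import *
from edge import *
for n in("top","scene"):
    c=camera(n); print(n,sidefit(c,(.549,.0125,-.265)),stripefit(c))
E
```

```text
top (array([ 0.549     ,  0.01276786, -0.27176775]), np.float64(0.36199326475703253), np.float64(0.3618021697912478), np.float64(0.35821874413087945)) (array([0.55786817, 0.03446591]), np.float64(-0.24405258910366776), 30)
scene (array([ 0.549     ,  0.01497935, -0.2688456 ]), np.float64(0.16079602311527608), np.float64(0.14240678687545544), np.float64(0.13579211971856123)) (array([0.55869815, 0.0378266 ]), np.float64(-0.25149401344614364), 22)
```

The cup sits about 0.027 rad short of the stripe direction, with about 23.5 mm left to roll. For the last stroke I'll open the jaws wider for more twist leverage, roll 23.5 mm and turn the tool.

```bash
python3 -m creep '[[[0.045,0.005,0],0.01],[[0.09,0.01,0],0.02],[[0.135,0.015,0],0.027],[[0.175,0.02,0],0.027],[[0.2,0.022,0.01],0.027],[[0.215,0.022,0.025],0.027],[[0.215,0.022,0.034],0.027],[[0.215,0.022,0.036],0.027],[[0.215,0.022,0.036],0.027]]' -0.6; python3 - <<'E'
from station import *
from ov import *
c=camera("scene"); im=cv2.cvtColor(c["pixels"],cv2.COLOR_RGB2BGR)
cv2.imwrite("pics/s8.png",cv2.resize(im[180:340,240:420],None,fx=3,fy=3,interpolation=cv2.INTER_CUBIC))
E
```

```text
time: 11.95
ee_pos: [0.5485, 0.0079, 0.1907]
orientation: [0.796, 0.605, -0.001, -0.0]
force: [0.5, -0.7, -0.8]
finger_gap: 0.0682
```

View pics/s8.png

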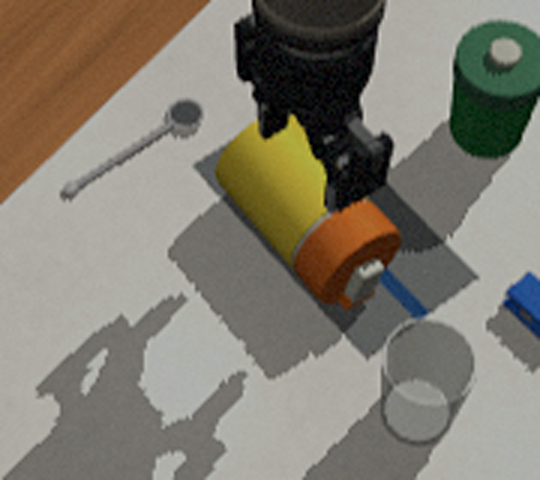

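The jaws straddle the length of the cup, one tip near the lid ring (355,190) and the other near the base (270,130). TCP is 6 mm further forward than planned, so I'll back up and lower.

```bash
python3 -m creep '[[[-0.006,0,0.006],0],[[-0.006,0,0.014],0],[[-0.006,0,0.019],0],[[-0.006,0,0.021],0]]';python3 -m creep '[[[0,0,0.002],0],[[0,0,0.003],0]]'; python3 -m creep '[[[0,0,0.001],0],[[0,0,0.002],0]]'
```

```text
time: 12.4
ee_pos: [0.5469, 0.0027, 0.1692]
orientation: [0.796, 0.605, -0.001, -0.0]
force: [-0.5, -0.3, 0.2]
finger_gap: 0.0685
time: 12.6
ee_pos: [0.5474, 0.0031, 0.1669]
orientation: [0.796, 0.606, 0.0, -0.0]
force: [-0.2, 0.9, 0.2]
finger_gap: 0.0685
time: 12.8
ee_pos: [0.5476, 0.0032, 0.1654]
orientation: [0.796, 0.606, 0.0, 0.0]
force: [-2.4, -0.3, 8.0]
finger_gap: 0.0681
```

```bash
python3 -m creep '[[[0.003,0,0.0008],-0.005],[[0.008,0,0.0008],-0.012],[[0.014,0,0.0006],-0.02],[[0.02,0,0.0006],-0.027],[[0.026,0,0.0006],-0.034],[[0.032,0,0.0006],-0.041],[[0.038,0,0.0006],-0.048],[[0.043,0,0.0006],-0.053],[[0.046,0,0.0006],-0.055],[[0.047,0,0.0006],-0.055],[[0.047,0,0.0006],-0.055]]'; python3 -m creep '[[[0,0,-0.006],0],[[0,0,-0.014],0],[[-0.015,0,-0.025],0],[[-0.05,0,-0.05],0],[[-0.1,0,-0.06],0],[[-0.15,0,-0.06],0],[[-0.2,0,-0.06],0],[[-0.25,0,-0.06],0],[[-0.28,0,-0.06],0],[[-0.28,0,-0.06],0]]'; python3 - <<'E'
from station import *
from ov import *
from edge import *
s=camera("scene");t=camera("top");p0=np.array((.556,.035,-.25))
for c in(t,s): f=fitcup([c],p0)[0]; print(f,sidefit(c,(.5555,f[1],f[2])),stripefit(c))
p=fitcup([t],p0)[0]
a=overlay(s,p,0,(270,195,420,330));b=overlay(t,p,0,(270,150,400,285))
cv2.imwrite("pics/s9.png",cv2.resize(np.hstack([a,b[:540]]),None,fx=.7,fy=.7))
E
```

```text
time: 13.9
ee_pos: [0.5603, 0.0493, 0.1653]
orientation: [0.779, 0.627, 0.001, 0.0]
force: [-1.3, 1.2, 6.0]
finger_gap: 0.0685
time: 14.9
ee_pos: [0.4981, -0.2315, 0.2248]
orientation: [0.782, 0.624, -0.001, 0.001]
force: [-0.8, -0.0, -0.3]
finger_gap: 0.0683
[ 0.55472202  0.03484005 -0.26466796] (array([ 0.5555    ,  0.03425834, -0.26017953]), np.float64(0.1775141585523799), np.float64(0.17311623784809163), np.float64(0.17251799005696306)) (array([0.5578646 , 0.03445145]), np.float64(-0.24396252576241215), 27)
[ 0.55398195  0.03706279 -0.2334219 ] (array([ 0.5555    ,  0.03626467, -0.26285234]), np.float64(0.23768079544952547), np.float64(0.2145977093109159), np.float64(0.21917921457641)) (array([0.55825544, 0.0360346 ]), np.float64(-0.23069276417044615), 16)
```

View pics/s9.png

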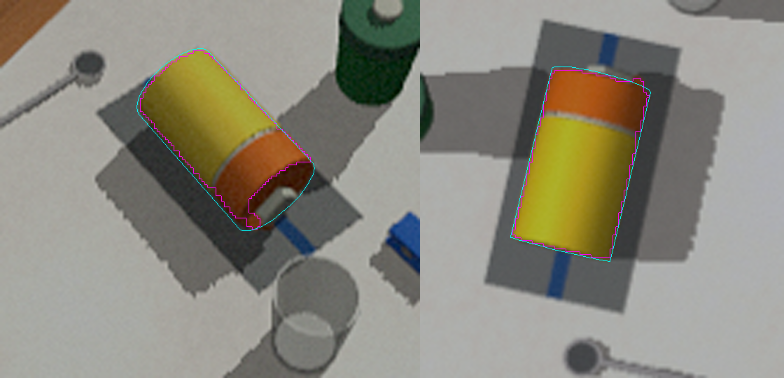

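The cup is centred to within about 1 mm of the stripe, with yaw within about 1°, and it lies fully on the mat. I'll check that it's still and the other items haven't moved, then hand in.

```bash
python3 - <<'E'
from station import *
from h import *
c=camera("top"); a=cv2.imread("pics/top1.png").astype(int); b=cv2.cvtColor(c["pixels"],cv2.COLOR_RGB2BGR)
d=np.abs(b-a).max(2)
for n,(x,y) in dict(green=(256,185),clear=(368,138),clip=(313,131),bowl=(328,278),handle=(375,287)).items():
    w=d[y-14:y+14,x-14:x+14]; print(n,w.mean().round(1),(w>40).sum())
print(fitcup([c],np.array((.556,.035,-.25)))[0], get_obs()["force"])
cv2.imwrite("pics/fin.png",b)
E
```

```text
green 3.9 0
clear 5.3 0
clip 5.4 0
bowl 6.2 0
handle 6.7 0
[ 0.55495352  0.03408462 -0.26100994] [0.11209595 0.98396731 0.02778726]
```

View pics/fin.png

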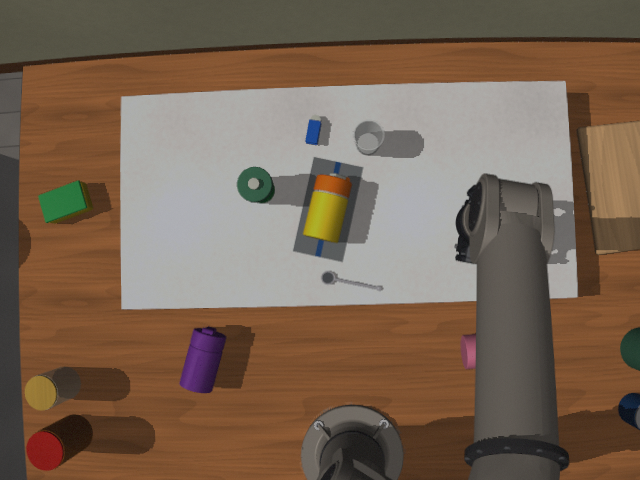

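The yellow cup lies at (328,208) over the mat and stripe, everything else is in its starting place, and the arm is clear.

```bash
python3 -c "
from station import *
print(finish_job())"
```

```text
the job is handed in; nothing more can be done
None
```

I rolled the yellow cup about 153 mm onto the mat in five strokes, with the fingertips pressing only on its top (6–20 N at each reading). Then I lifted off, backed the arm away and handed in at about 15 s.

**Cup position:** In the last pictures the whole cup is over the mat. Its axis is within about 1 mm of the stripe's middle and it was lying still.

**Alignment:** The cup is about 1° off the stripe's direction. The cameras disagreed slightly: the top view gave cup -0.261 rad against stripe -0.244. The scene view gave -0.233 or -0.263 for the cup, depending on the fit, and -0.231 for the stripe. The turns I made during the strokes only partly corrected the angle, and I left the remainder.

**Other items:** The green cup, clear cup, clip and teaspoon show no change from the first picture.

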